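# Swing the saucepan's handle in at the splint-warming hob

## Task

The orange handle of the tall saucepan sticks out sideways across the pan next to it. Swing that handle in over the hob until it points away from you along the orange stripe behind its own plate, clear of its neighbours, turning the saucepan on the spot so that it keeps standing on its plate. Leave the skillet and the milk pan as they are.

Things in the scene. Friction and masses are not known exactly. Their poses are not given: they have to be found in the camera images.
- hob: Grey three-plate hob, 340 (x) by 620 (y) mm, fixed. Origin: centre of its underside, at table height; x points from the near (knob) edge to the far edge. Top 45 mm up; dark plates, 160 mm diameter, tops 53 mm up, at x = -80, y = -200, 0, +200 mm. Behind each plate an orange stripe, 12 mm wide, runs along x, in line with the plate's centre, to the far edge: the line for its handle.
- saucepan_center (a point): Tall steel saucepan, loose, 0.45-0.9 kg, 140 mm diameter, 110 tall, on the left (+y) or middle plate. Point: on its axis, 55 mm above its underside. Handle along this frame's +x: level orange grip 88 to 200 mm from the axis, 20 wide, 15 high, its centre line 40 mm above this point; at first it points to the hob's -y side, over the next pan. It turns and slides freely on the plate.
- skillet_handle (a point): Dark steel skillet, loose, 170 mm diameter, 40 tall, black handle, on the left or middle plate (the one without the saucepan). Point: half-way along the handle, 145 mm from the pan's axis and 32 above its underside; +x runs from the pan's axis to the handle's end (at 205 mm). The handle lies roughly over its own stripe.
- milkpan_handle (a point): White enamel milk pan, loose, 120 mm diameter, 50 tall, blue handle, on the right (-y) plate. Point: half-way along the handle, 125 mm from the pan's axis and 40 above its underside; +x runs from the pan's axis to the handle's end (at 170 mm). The handle lies roughly over its own stripe.

How it is judged:
By the outcome, as a careful person would: the job done as asked, in the order asked, and still so for the second after the job is handed in, with the robot touching nothing.
It also fails if it takes over 40 s, if anything falls off the work surface, if the arm or the gripper's body presses on something with over 40 N, if the wrist force passes 120 N, or if a joint passes its speed limit or range.

## Robot

A 7-joint arm with a two-finger parallel gripper is mounted at the origin on the work surface. World frame = base frame: x ahead of the robot, y to its left, z up, the work surface at z = 0. Lengths are in m, angles in rad, forces in N, time in s.
With the tool pointing down it reaches from about 0.425 to 0.875 m from the base axis. Payload 4.7 kg.
Tool frame: the origin (TCP) lies midway between the tips of the shut fingers; the grasp point (between the pads) lies hold_point_z behind it (hold_point_z is the distance from the TCP to the grasp point, in m); z points along the fingers, y is the direction in which the jaws open and shut (so a half turn about z gives the same grasp; the last joint's range is limited). The gripper opens to 85 mm and grips with 20 to 120 N. Pads are 22 mm wide; open, the fingers measure 114 mm over their backs; the gripper's body (76 mm by 85 mm) begins 54 mm behind the grasp point. The pads swing forward as they close: fully open they stand 13 mm farther back than shut.
Start: joints at [-1.268, 0.321, -0.07, 1.45, 0.023, 1.371, -0.057], TCP at [0.185, 0.623, 0.231] pointing down, gripper open.
Joint ranges: [-2.86, 2.86], [-0.3, 2.09], [-1.38, 1.24], [0.06, 2.45], [-1.56, 4.7], [0.09, 2.05], [-2.69, 2.69]. Speed limits (rad/s): [2.57, 2.57, 3.14, 3.14, 3.14, 3.14, 3.14].

## Interface

Orientations are given as a unit quaternion [w, x, y, z].
In Python, from plant import observe, grab_frame, camera_model, finish_job, hold_point_z gives the robot as it stands.
- The arm moves only by the tool carry_out, never from a script. Its argument "targets" is one flat list of numbers, 6 for each row, row after row: the shift along the tool's x, y, z in cm, then the turn, a rotation vector about the tool's x, y, z in degrees. A call has 1 to 5 rows; each row is the pose to reach, as a shift and turn from the pose commanded when the call began, along the tool's axes at that moment; what a row does not reach only later rows make up. A row lasts 1/10 s, in which the tool goes at most 50 mm and 8.59 degrees, less where a joint would pass 70% of its speed; a pose out of reach is approached as far as the arm can. A call with a gripper value outside its range is refused whole. "grip" is the finger opening in cm, from 0 to 8.54, set as the call begins (left out, the last holds). The fingers move at their own pace and stop on an object; "force" is the grip in N (left out, the last holds). Time passes only in rows, so rows that repeat a pose let the fingers close. It gives the time, the measured TCP pose, the force and the opening at its end, in the units of the state.
- observe(): the state, without advancing time (a new reading comes with each control period).
- grab_frame(name): name is "scene" or "top" or "wrist"; returns (picture, depth): 480x640x3 uint8, red, green, blue; 480x640 float32, m along the optical axis (not along the pixel's ray), 0 where there is no reading.
- camera_model(name): a dict with "vertical_fov" (degrees; the focal length in pixels is half the picture's height over the tangent of half this angle, whatever the lens; pixels are square), "cx", "cy" (the principal point, pixels), "dist" ([k1, k2, p1, p2, k3] as OpenCV has them; the pictures are not rectified), "T" (4x4, takes a point from camera to world coordinates). Camera axes: x right, y up, looking along -z (the intrinsics and any distortion apply to the point x, -y, -z); pixel columns grow to the right and rows downward; lengths in m; the calibration is good to about 2 mm. A picture is of the moment at which its call begins: read the wrist's pose just before it. camera_model takes no time and is no camera call; for the wrist camera it gives the pose at the moment of the call.
- finish_job(): hands the job in, once; it reports no verdict.
The state is a dict: "time": time; "joint_pos": joint angles; "joint_vel": joint speeds; "tau": joint torques, N m; "position": TCP position; "orientation": TCP orientation; "force": force on the tool from outside, world axes, zero at the start; "ft_torque": the same for the moment, N m; "finger_gap": opening from 0.0 (shut) to 1.0 (fully open).
Only numpy, scipy, OpenCV 4.12 (cv2) and the standard library are available. Lean on these libraries where they do the work, as an engineer would, in place of code of your own. Each camera call takes 0.05 s, during which the arm holds its last target.

## Working session

There is one attempt and no reset: what is moved stays moved. The work goes in short steps, Python scripts to look and compute and a tool call to move; the robot and the scene stay as the last step left them, time stands still between calls to the robot, and variables do not carry over. Pictures are saved under pics/ and viewed, and the job is handed in when it is done.

Besides the shell and the picture viewer there is one more tool, called after "Call:" as a command line: name --argument value ..., lists and objects as JSON in quotes. carry_out: Moves the arm, as the interface text tells. Its arguments: {"type":"object","properties":{"targets":{"type":"array"},"grip":{"type":"number"},"force":{"type":"number"}},"required":["targets"]}

```bash
mkdir -p pics; ls; python3 - <<'E'
from plant import *
import cv2
s=observe();print(s['time'],s['position'],s['orientation'],s['finger_gap'],hold_point_z)
for n in('scene','top'):
    p,d=grab_frame(n);cv2.imwrite(f'pics/{n}0.png',p[:,:,::-1]);import numpy as np;np.save(f'pics/{n}0.npy',d)
    m=camera_model(n);print(n,{k:(v if k!='T' else np.round(v,3).tolist()) for k,v in m.items()})
E
```

```text
pics
0.0 [0.18499349 0.6225721  0.23023622] [-9.03822879e-05  1.43866147e-01  9.89596700e-01 -9.46300569e-04] 0.9985458581772279 0.0187
scene {'vertical_fov': 46.62013347115372, 'cx': 319.8707780121004, 'cy': 239.99025338396717, 'dist': array([-0.1026834,  0.       ,  0.       ,  0.       ,  0.       ]), 'T': [[0.537, -0.574, 0.618, 1.121], [0.844, 0.367, -0.392, -0.359], [-0.002, 0.732, 0.682, 0.739], [0.0, 0.0, 0.0, 1.0]]}
top {'vertical_fov': 42.8209382082793, 'cx': 319.9116476649617, 'cy': 239.91057915563573, 'dist': array([-0.07509799,  0.        ,  0.        ,  0.        ,  0.        ]), 'T': [[0.019, 0.997, -0.069, 0.498], [-1.0, 0.018, -0.018, 0.005], [-0.017, 0.07, 0.997, 0.907], [0.0, 0.0, 0.0, 1.0]]}
```

View pics/scene0.png

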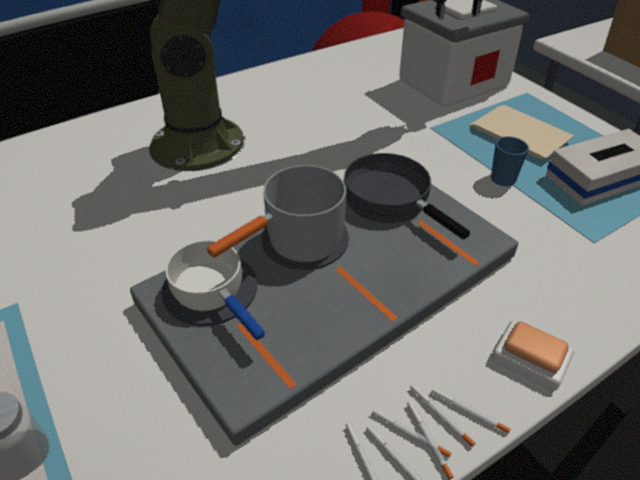

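View pics/top0.png

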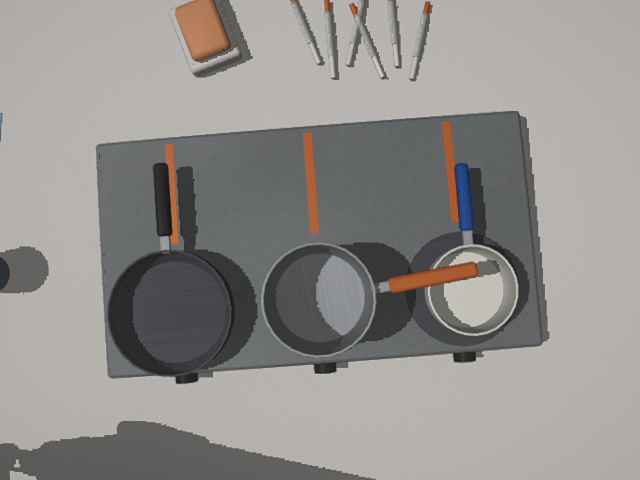

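```bash
cat > h.py <<'E'
import numpy as np,cv2
from plant import *
def K(m):
    f=240/np.tan(np.radians(m['vertical_fov'])/2);return np.array([[f,0,m['cx']],[0,f,m['cy']],[0,0,1.]])
def cast(m,px,z):
    u=cv2.undistortPoints(np.array(px,float).reshape(-1,1,2),K(m),np.array(m['dist']))[:,0]
    T=np.array(m['T']);d=np.c_[u[:,0],-u[:,1],-np.ones(len(u))]@T[:3,:3].T
    return T[:3,3]+d*((z-T[2,3])/d[:,2])[:,None]
def depthpts(m,px,d):
    u=cv2.undistortPoints(np.array(px,float).reshape(-1,1,2),K(m),np.array(m['dist']))[:,0]
    T=np.array(m['T']);px=np.array(px,int);z=d[px[:,1],px[:,0]]
    c=np.c_[u[:,0]*z,-u[:,1]*z,-z];return c@T[:3,:3].T+T[:3,3]
def axis(P):
    r=cv2.minAreaRect((P[:,:2]*1000).astype(np.float32));return r
def comps(img,lo,hi,amin=100):
    hsv=cv2.cvtColor(img,cv2.COLOR_RGB2HSV);k=cv2.inRange(hsv,lo,hi)
    n,l,st,c=cv2.connectedComponentsWithStats(k)
    return [(c[i],st[i],np.argwhere(l==i)[:,::-1]) for i in range(1,n) if st[i,4]>=amin]
def measure(name,img,d):
    m=camera_model(name)
    for nm,lo,hi in(('or',(3,120,60),(18,255,255)),('blue',(105,130,40),(130,255,255))):
        for c,st,px in comps(img,lo,hi):
            W=depthpts(m,px,d);zm=np.median(W[:,2]);ok=d[px[:,1],px[:,0]]>0
            P=cast(m,px,zm if zm>.02 else .02);r=cv2.minAreaRect((P[:,:2]*1000).astype(np.float32))
            v=np.linalg.eigh(np.cov(P[:,:2].T))[1][:,1]
            print(nm,c.round(),st[4],'z %.4f p95 %.4f'%(zm,np.percentile(W[ok,2],95)),'box',np.round(r[0]),np.round(r[1]),'mean',P.mean(0).round(4),'yaw',np.degrees(np.arctan2(v[1],v[0])).round(1))
E
python3 - <<'E'
from h import *
for n in('top',):
    img=cv2.imread(f'pics/{n}0.png')[:,:,::-1].copy();d=np.load(f'pics/{n}0.npy');measure(n,img,d)
m=camera_model('top')
W=depthpts(m,np.argwhere(d>-1)[:,::-1],d)
def circ(P):
    A=np.c_[2*P[:,:2],np.ones(len(P))];s=np.linalg.lstsq(A,(P[:,:2]**2).sum(1),rcond=None)[0];return s[:2],np.sqrt(s[2]+s[:2]@s[:2])
# saucepan rim: depth points z ~0.163
for nm,z0,z1,y0,y1 in(('pan',.156,.17,-.12,.12),('skillet',.086,.1,.1,.36),('milk',.096,.11,-.35,-.12)):
    k=(W[:,2]>z0)&(W[:,2]<z1)&(W[:,1]>y0)&(W[:,1]<y1);P=W[k];
    print(nm,k.sum(),np.median(P[:,2]))
    c=np.median(P,0)[:2]
    for i in range(4):
        c,r=circ(P);P=P[abs(np.hypot(*(P[:,:2]-c).T)-r)<[.02,.012,.008,.006][i]]
    print(c,r,len(P))
k=(W[:,2]>.04)&(W[:,2]<.049)
r=cv2.minAreaRect((W[k][:,:2]*1000).astype(np.float32));print('hob',r,np.median(W[k][:,2]))
E
```

```text
or [202.  29.] 2228 z 0.0455 p95 0.0482 box [866. 200.] [89. 59.] mean [0.8654 0.1995 0.0455] yaw -155.3
or [450. 171.] 813 z 0.0449 p95 0.0475 box [ 659. -163.] [144.  12.] mean [ 0.66   -0.1629  0.0449] yaw -174.8
or [310. 183.] 819 z 0.0454 p95 0.0477 box [640.  36.] [144.  12.] mean [0.639  0.0357 0.0454] yaw -174.5
or [172. 192.] 674 z 0.0456 p95 0.0492 box [621. 235.] [144.  12.] mean [0.6219 0.234  0.0456] yaw -174.2
or [432. 277.] 1383 z 0.1545 p95 0.1568 box [ 507. -121.] [ 20. 110.] mean [ 0.5065 -0.1199  0.1545] yaw 101.8
blue [464. 197.] 872 z 0.0992 p95 0.1017 box [ 615. -171.] [89. 18.] mean [ 0.6146 -0.1706  0.0992] yaw -175.0
pan 1102 0.16216955822370666
[0.47758743 0.0191198 ] 0.06806601851401778 903
skillet 2363 0.09197419740652224
[0.49763303 0.22375976] 0.10330754445318129 276
milk 1658 0.10018979611098894
[ 0.53420243 -0.17409687] 0.08200556088518861 232
hob ((648.46630859375, 36.762115478515625), (558.4557495117188, 618.9651489257812), 5.524824142456055) 0.04469793810643918
```

```bash
cat >> h.py <<'E'
from scipy.spatial.transform import Rotation as R
def rot(q): return R.from_quat([q[1],q[2],q[3],q[0]])
def delta(s,p,jaw):  # rows to reach world pos p and jaw (tool y) yaw deg, tool down
    R0=rot(s['orientation']);j=np.radians(jaw)
    y=np.array([np.cos(j),np.sin(j),0]);z=np.array([0,0,-1.]);Rt=R.from_matrix(np.c_[np.cross(y,z),y,z])
    return R0.inv().apply(np.array(p)-s['position'])*100,(R0.inv()*Rt).as_rotvec(degrees=True)
E
python3 - <<'E'
from h import *
img=cv2.imread('pics/scene0.png')[:,:,::-1].copy();d=np.load('pics/scene0.npy');measure('scene',img,d)
img=cv2.imread('pics/top0.png');d=np.load('pics/top0.npy');m=camera_model('top')
g=cv2.cvtColor(img,cv2.COLOR_BGR2GRAY)
C=cv2.HoughCircles(g,cv2.HOUGH_GRADIENT,1,60,param1=120,param2=25,minRadius=40,maxRadius=70)[0]
for c in C[:6]:
    for z in(.163,.093,.103):
        a=np.radians(np.arange(0,360,15));P=cast(m,np.c_[c[0]+c[2]*np.cos(a),c[1]+c[2]*np.sin(a)],z);print(c,z,P.mean(0).round(4),np.hypot(*(P-P.mean(0))[:,:2].T).mean().round(4))
# hob top edges via depth: only z .04-.05 within hob
W=depthpts(m,np.argwhere(d>-1)[:,::-1],d)
k=(W[:,2]>.035)&(W[:,2]<.062)&(W[:,0]<.74)
r=cv2.minAreaRect((W[k][:,:2]*1000).astype(np.float32));print('hob',r)
s=observe()
for p,j in(((.47,.3,.24),40),((.50,-.13,.24),12)):print(delta(s,p,j))
E
```

```text
or [237. 236.] 782 z 0.1539 p95 0.1565 box [ 512. -125.] [ 26. 113.] mean [ 0.5131 -0.1267  0.1539] yaw 102.2
or [448. 243.] 360 z 0.0448 p95 0.0469 box [621. 233.] [145.  13.] mean [0.6227 0.2333 0.0448] yaw -174.7
or [366. 294.] 483 z 0.0454 p95 0.0474 box [640.  34.] [144.  12.] mean [0.6431 0.0341 0.0454] yaw -174.6
or [267. 357.] 592 z 0.0452 p95 0.0472 box [ 658. -165.] [145.  12.] mean [ 0.6653 -0.1646  0.0452] yaw -173.9
or [535. 345.] 1502 z 0.0439 p95 0.0464 box [873. 193.] [86. 65.] mean [0.8709 0.192  0.0439] yaw -154.4
blue [29.  7.] 906 z -0.0815 p95 -0.0401 box [-1193.  -189.] [383. 204.] mean [-1.226  -0.1791  0.02  ] yaw 59.4
blue [271.  29.] 7010 z -0.4598 p95 -0.3067 box [-425.  488.] [517. 610.] mean [-0.482   0.4708  0.02  ] yaw 124.3
blue [588. 183.] 558 z 0.0308 p95 0.0385 box [649. 647.] [205. 114.] mean [0.6377 0.6335 0.0308] yaw 50.5
blue [244. 316.] 594 z 0.0997 p95 0.1019 box [ 620. -175.] [94. 20.] mean [ 0.6201 -0.1745  0.0997] yaw -175.3
[317.5 299.5  55. ] 0.163 [0.4769 0.0199 0.163 ] 0.0666
[317.5 299.5  55. ] 0.093 [0.475  0.0213 0.093 ] 0.0729
[317.5 299.5  55. ] 0.103 [0.4752 0.0211 0.103 ] 0.072
[169.5 312.5  61.7] 0.163 [0.4572 0.2006 0.163 ] 0.0758
[169.5 312.5  61.7] 0.093 [0.4534 0.219  0.093 ] 0.0829
[169.5 312.5  61.7] 0.103 [0.4539 0.2164 0.103 ] 0.0819
[461.5 288.5  57.2] 0.163 [ 0.4934 -0.1547  0.163 ] 0.0695
[461.5 288.5  57.2] 0.093 [ 0.493  -0.1697  0.093 ] 0.0761
[461.5 288.5  57.2] 0.103 [ 0.4931 -0.1676  0.103 ] 0.0751
hob ((539.403564453125, 103.59048461914062), (354.7613220214844, 775.2378540039062), 5.487432956695557)
(array([-36.50583415, -22.80945806,  -0.92387526]), array([-9.60781255e-02,  3.33569000e-02,  3.34537500e+01]))
(array([-51.62753262, -63.17440691,  -0.85218399]), array([-8.81132440e-02,  5.75416909e-02,  6.14537423e+01]))
```

Call:
carry_out --targets '[-36.5,-22.8,-1,0,0,33.5,-36.5,-22.8,-1,0,0,33.5,-36.5,-22.8,-1,0,0,33.5,-36.5,-22.8,-1,0,0,33.5,-36.5,-22.8,-1,0,0,33.5]'

```text
time: 0.6
position: [0.3516, 0.4339, 0.2368]
orientation: [-0.0, 0.424, 0.906, -0.0]
force: [1.1, 1.1, 0.2]
finger_gap: 1.006
```

```bash
python3 - <<'E'
from h import *
s=observe();print(s['time'],s['position'],rot(s['orientation']).as_matrix().round(3).tolist())
for p,j in(((.47,.25,.25),40),((.50,-.13,.24),12)):print(delta(s,p,j))
E
```

```text
0.6 [0.35155562 0.43388003 0.23684796] [[-0.64, 0.768, -0.0], [0.768, 0.64, -0.0], [-0.0, -0.0, -1.0]]
(array([-21.70931917,  -2.66879478,  -1.3122983 ]), array([-0.0195886 ,  0.00522682, -0.20555918]))
(array([-52.82646615, -24.68475022,  -0.30191717]), array([-1.79174162e-02,  9.90732853e-03,  2.77944405e+01]))
```

Call:
carry_out --targets '[-21.7,-2.7,-1,0,0,0,-21.7,-2.7,-1,0,0,0,-21.7,-2.7,-1,0,0,0,-21.7,-2.7,-1,0,0,0,-21.7,-2.7,-1,0,0,0]'

```text
time: 1.1
position: [0.4722, 0.246, 0.2474]
orientation: [0.001, 0.427, 0.904, -0.001]
force: [-0.1, -0.5, -0.0]
finger_gap: 1.003
```

```bash
python3 - <<'E'
from h import *
s=observe();print(s['time'],s['position'],rot(s['orientation']).as_matrix().round(3).tolist())
for p,j in(((.5085,-.127,.25),12),((.5085,-.127,.129),12)):print(delta(s,p,j))
E
```

```text
1.1 [0.47224074 0.24597301 0.24737056] [[-0.636, 0.772, 0.001], [0.772, 0.636, -0.002], [-0.002, -0.0, -1.0]]
(array([-31.08966122, -20.9213169 ,  -0.19141476]), array([2.62118356e-02, 1.27294735e-01, 2.74910514e+01]))
(array([-31.06249548, -20.92031597,  11.9085547 ]), array([2.62118356e-02, 1.27294735e-01, 2.74910514e+01]))
```

Call:
carry_out --targets '[-31.1,-20.9,0,0,0,27.5,-31.1,-20.9,0,0,0,27.5,-31.1,-20.9,0,0,0,27.5,-31.1,-20.9,0,0,0,27.5,-31.1,-20.9,0,0,0,27.5]'

```text
time: 1.6
position: [0.4952, 0.0015, 0.247]
orientation: [-0.0, 0.626, 0.779, 0.0]
force: [0.6, -0.5, -0.1]
finger_gap: 0.998
```

```bash
python3 - <<'E'
from h import *
s=observe();print(s['time'],s['position'],rot(s['orientation']).as_matrix().round(3).tolist())
for p,j in(((.5085,-.127,.25),12),((.5085,-.127,.129),12)):print(delta(s,p,j))
E
```

```text
1.6 [0.49523735 0.00149926 0.24695358] [[-0.215, 0.977, -0.0], [0.977, 0.215, 0.0], [0.0, 0.0, -1.0]]
(array([-12.83420809,  -1.46932336,  -0.31074619]), array([ 0.00570689, -0.02660729,  0.42387328]))
(array([-12.83982263,  -1.47054934,  11.78925245]), array([ 0.00570689, -0.02660729,  0.42387328]))
```

Stop above the handle and look with the wrist camera.

Call:
carry_out --targets '[-4.3,-0.5,0,0,0,0.4,-8.6,-1,0,0,0,0.4,-12.8,-1.5,0,0,0,0.4,-12.8,-1.5,0,0,0,0.4,-12.8,-1.5,0,0,0,0.4]'

```text
time: 2.1
position: [0.5082, -0.1257, 0.2468]
orientation: [-0.0, 0.63, 0.777, -0.0]
force: [0.0, 0.8, -0.5]
finger_gap: 1.001
```

```bash
python3 - <<'E'
from h import *
s=observe();print(s['time'],s['position'],rot(s['orientation']).as_matrix().round(3).tolist())
m=camera_model('wrist');p,d=grab_frame('wrist');cv2.imwrite('pics/w1.png',p[:,:,::-1])
np.save('pics/w1.npy',d)
for c,st,px in comps(p,(3,120,60),(18,255,255),300):
    W=depthpts(m,px,d);W=W[d[px[:,1],px[:,0]]>0];zm=np.median(W[:,2]);P=cast(m,px,zm);v=np.linalg.eigh(np.cov(P[:,:2].T))[1][:,1]
    r=cv2.minAreaRect((P[:,:2]*1000).astype(np.float32))
    print(c,st,zm,r,np.degrees(np.arctan2(v[1],v[0])))
for p,j in(((.5085,-.127,.129),12),):print(delta(s,p,j))
E
```

```text
2.1 [ 0.50817514 -0.1256854   0.24680357] [[-0.206, 0.979, -0.001], [0.979, 0.206, 0.0], [0.0, -0.001, -1.0]]
[511.90775762  61.47664994] [ 426   45  171   35 2591] 0.045403578315401594 ((640.377197265625, 33.89089584350586), (144.4495391845703, 11.892782211303711), 5.507472991943359) -174.39171620823475
[318.83673469 231.22040816] [ 303  154   32  162 4655] 0.15476786012532523 ((507.5122375488281, -122.64385223388672), (19.62227439880371, 109.0401840209961), 12.495391845703125) 102.09691625101908
[459.98269468 280.61557478] [ 388  268  146   26 1618] 0.04531572649319446 ((659.4599609375, -165.1179656982422), (144.52755737304688, 11.762990951538086), 5.521204471588135) -174.50649776611303
(array([-0.14021306,  0.0118112 , 11.78029461]), array([-0.03449947, -0.02377178, -0.11409475]))
```

View pics/w1.png

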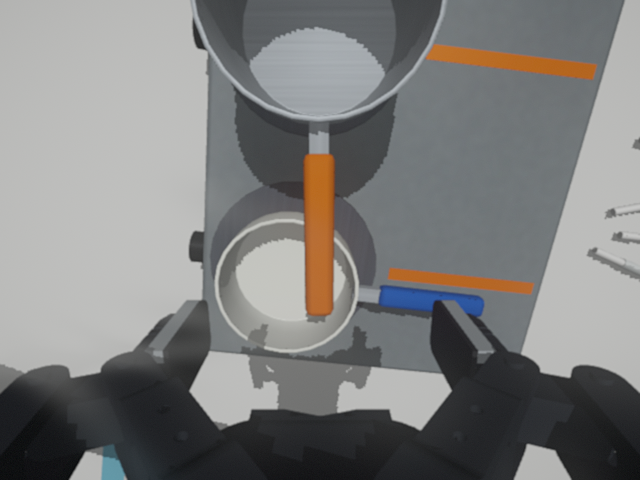

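Call:
carry_out --targets '[-0.1,0,4,0,0,0,-0.1,0,8,0,0,0,-0.1,0,11,0,0,0,-0.1,0,11.9,0,0,0,-0.1,0,11.9,0,0,0]' --grip 5

```text
time: 2.65
position: [0.5081, -0.1242, 0.1271]
orientation: [-0.001, 0.628, 0.778, -0.001]
force: [0.4, 0.4, 0.0]
finger_gap: 0.583
```

Call:
carry_out --targets '[0,0,0,0,0,0,0,0,0,0,0,0,0,0,0,0,0,0,0,0,0,0,0,0,0,0,0,0,0,0]' --grip 1 --force 40

```text
time: 3.15
position: [0.5098, -0.1262, 0.1296]
orientation: [0.001, 0.629, 0.777, 0.001]
force: [-0.6, -0.2, 6.6]
finger_gap: 0.228
```

```bash
python3 - <<'E'
from h import *
s=observe();print(s['time'],s['position'],s['finger_gap'],s['force'],s['ft_torque'])
for n in('scene','top'):
    p,d=grab_frame(n);cv2.imwrite(f'pics/{n}1.png',p[:,:,::-1])
E
```

```text
3.15 [ 0.5098111  -0.12619049  0.12963242] 0.22778723872157763 [-0.57267136 -0.22339651  6.62466274] [-0.0337168   0.34207331  0.1852987 ]
```

View pics/scene1.png

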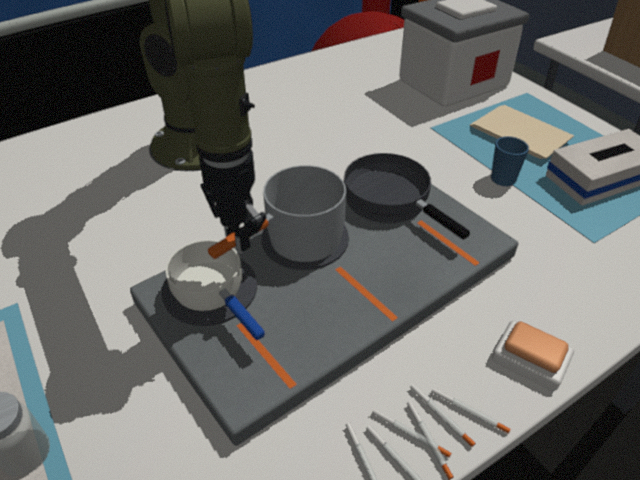

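Call:
carry_out --targets '[0,0,-0.1,0,0,0,0,0,-0.2,0,0,0,0,0,-0.2,0,0,0]'

```text
time: 3.55
position: [0.5089, -0.1259, 0.1301]
orientation: [0.0, 0.629, 0.777, 0.0]
force: [0.2, -0.6, -0.3]
finger_gap: 0.225
```

Call:
carry_out --targets '[0.02,0.72,0,0,0,-2.8,0.07,1.44,0,0,0,-5.6,0.16,2.16,0,0,0,-8.4,0.28,2.88,0,0,0,-11.2,0.44,3.58,0,0,0,-14]'

```text
time: 4.05
position: [0.543, -0.1144, 0.1301]
orientation: [0.0, 0.529, 0.849, -0.0]
force: [-0.7, -1.9, 1.8]
finger_gap: 0.224
```

```bash
cat > chk.py <<'E'
from h import *
import sys
t=sys.argv[1]
s=observe();M=rot(s['orientation']).as_matrix();print(s['time'],s['position'].round(4),'jaw',np.degrees(np.arctan2(M[1,1],M[0,1])).round(2),'zaxis',M[:,2].round(4),'F',s['force'].round(1),s['ft_torque'].round(2))
p,d=grab_frame('top');cv2.imwrite(f'pics/top{t}.png',p[:,:,::-1]);np.save(f'pics/top{t}.npy',d)
m=camera_model('top')
W=depthpts(m,np.argwhere(d>-1)[:,::-1],d)
P=W[(W[:,2]>.157)&(W[:,2]<.168)&(np.hypot(W[:,0]-.476,W[:,1]-.019)<.09)]
for i in range(6):
    A=np.c_[2*P[:,:2],np.ones(len(P))];q=np.linalg.lstsq(A,(P[:,:2]**2).sum(1),rcond=None)[0];c=q[:2];r=np.sqrt(q[2]+c@c)
    P=P[abs(np.hypot(*(P[:,:2]-c).T)-r)<[.02,.012,.008,.006,.005,.005][i]]
B=np.linalg.lstsq(np.c_[P[:,:2]-c,np.ones(len(P))],P[:,2],rcond=None)[0]
print('rim',c.round(4),r.round(4),len(P),'z',B[2].round(4),'tilt deg',np.degrees(B[:2]).round(2))
measure('top',p,d)
E
python3 chk.py 2; 
```

```text
4.05 [ 0.543  -0.1144  0.1301] jaw 26.12 zaxis [-2.e-04 -6.e-04 -1.e+00] F [-0.7 -1.9  1.8] [-0.28  0.01 -0.  ]
rim [0.4777 0.0186] 0.068 973 z 0.1621 tilt deg [0.08 0.03]
or [202.  29.] 2224 z 0.0454 p95 0.0482 box [867. 200.] [89. 59.] mean [0.8655 0.1995 0.0454] yaw -155.3
or [447. 142.] 334 z 0.0449 p95 0.0479 box [ 699. -160.] [64. 12.] mean [ 0.7017 -0.1589  0.0449] yaw -176.1
or [310. 182.] 816 z 0.0453 p95 0.0479 box [640.  36.] [144.  12.] mean [0.6392 0.0357 0.0453] yaw -174.5
or [172. 193.] 680 z 0.0458 p95 0.0499 box [621. 235.] [144.  12.] mean [0.6216 0.2339 0.0458] yaw -174.2
or [398. 261.] 484 z 0.1547 p95 0.1572 box [525. -77.] [20. 38.] mean [ 0.5255 -0.0776  0.1547] yaw 116.2
```

Call:
carry_out --targets '[0.02,0.72,0,0,0,-2.8,0.07,1.44,0,0,0,-5.6,0.16,2.16,0,0,0,-8.4,0.28,2.88,0,0,0,-11.2,0.44,3.58,0,0,0,-14]'

```text
time: 4.6
position: [0.5731, -0.0947, 0.1301]
orientation: [0.0, 0.422, 0.907, -0.0]
force: [-0.8, -2.4, 1.2]
finger_gap: 0.226
```

Call:
carry_out --targets '[0.02,0.72,0,0,0,-2.8,0.07,1.44,0,0,0,-5.6,0.16,2.16,0,0,0,-8.4,0.28,2.88,0,0,0,-11.2,0.44,3.58,0,0,0,-14]'

```text
time: 5.1
position: [0.5978, -0.0682, 0.1301]
orientation: [0.0, 0.308, 0.951, -0.0]
force: [1.3, -0.9, 1.5]
finger_gap: 0.228
```

```bash
python3 chk.py 3
```

```text
5.1 [ 0.5978 -0.0682  0.1301] jaw 54.07 zaxis [ 1.e-04 -3.e-04 -1.e+00] F [ 1.3 -0.9  1.5] [-0.21 -0.04 -0.04]
rim [0.4786 0.0187] 0.0681 601 z 0.1621 tilt deg [0.21 0.2 ]
or [202.  29.] 2223 z 0.0454 p95 0.0482 box [867. 200.] [89. 59.] mean [0.8655 0.1995 0.0454] yaw -155.3
or [310. 183.] 815 z 0.0455 p95 0.0479 box [640.  36.] [144.  12.] mean [0.6391 0.0357 0.0455] yaw -174.5
or [172. 193.] 680 z 0.0458 p95 0.0495 box [621. 235.] [144.  12.] mean [0.6215 0.234  0.0458] yaw -174.2
```

Call:
carry_out --targets '[0.02,0.72,0,0,0,-2.8,0.07,1.44,0,0,0,-5.6,0.16,2.16,0,0,0,-8.4,0.28,2.88,0,0,0,-11.2,0.44,3.58,0,0,0,-14]'

```text
time: 5.65
position: [0.6152, -0.0366, 0.1301]
orientation: [0.0, 0.191, 0.982, -0.0]
force: [-0.4, -1.6, 1.2]
finger_gap: 0.224
```

Call:
carry_out --targets '[0.02,0.72,0,0,0,-2.8,0.07,1.44,0,0,0,-5.6,0.16,2.16,0,0,0,-8.4,0.28,2.88,0,0,0,-11.2,0.44,3.58,0,0,0,-14]'

```text
time: 6.15
position: [0.6245, -0.0017, 0.1301]
orientation: [0.0, 0.069, 0.998, -0.0]
force: [-0.1, -0.6, 0.4]
finger_gap: 0.225
```

```bash
python3 chk.py 4; python3 -c "
from h import *
s=observe()
c=np.array([.4735,.0193]);e=np.array([np.cos(np.radians(5.5)),np.sin(np.radians(5.5))])
p=c+.148*e;print(p,delta(s,[*p,s['position'][2]],95.5))"
```

```text
6.15 [ 0.6245 -0.0017  0.1301] jaw 82.03 zaxis [ 2.e-04 -2.e-04 -1.e+00] F [-0.1 -0.6  0.4] [-0.13 -0.08  0.02]
rim [0. 0.] 0.0 0 z 0.0 tilt deg [0. 0.]
or [202.  28.] 2202 z 0.0455 p95 0.0483 box [866. 200.] [88. 59.] mean [0.8657 0.1995 0.0455] yaw -154.7
or [450. 170.] 805 z 0.0450 p95 0.0474 box [ 659. -163.] [144.  12.] mean [ 0.6601 -0.1629  0.045 ] yaw -174.9
or [172. 193.] 679 z 0.0459 p95 0.0606 box [621. 235.] [144.  12.] mean [0.6214 0.2339 0.0459] yaw -174.2
blue [463. 197.] 868 z 0.0993 p95 0.1019 box [ 615. -170.] [89. 18.] mean [ 0.6147 -0.1704  0.0993] yaw -175.0
[0.62081864 0.03348517] (array([8.39048337e-01, 3.26914723e+00, 1.04056427e-03]), array([  0.02178482,   0.02867025, -13.23194451]))
```

Call:
carry_out --targets '[0.02,0.78,0,0,0,-3,0.08,1.54,0,0,0,-6,0.18,2.31,0,0,0,-9,0.32,3.02,0,0,0,-11.8,0.4,3.43,0,0,0,-13.4]'

```text
time: 6.7
position: [0.6252, 0.0332, 0.1301]
orientation: [0.0, -0.048, 0.999, -0.0]
force: [0.6, -1.7, 0.6]
finger_gap: 0.23
```

Call:
carry_out --targets '[0,0,0,0,0,0,0,0,0,0,0,0]'

```text
time: 6.9
position: [0.6252, 0.0333, 0.1301]
orientation: [0.0, -0.047, 0.999, 0.0]
force: [1.0, 1.1, 0.5]
finger_gap: 0.226
```

```bash
python3 chk.py 5; python3 -c "
from h import *
p,d=grab_frame('scene');cv2.imwrite('pics/scene5.png',p[:,:,::-1]);measure('scene',p,d)"
```

```text
6.9 [0.6252 0.0333 0.1301] jaw 95.39 zaxis [ 1.e-04  5.e-04 -1.e+00] F [1.  1.1 0.5] [ 0.12 -0.14  0.08]
rim [0.4792 0.0194] 0.0678 304 z 0.1622 tilt deg [ 0.01 -0.1 ]
or [202.  28.] 2122 z 0.0455 p95 0.0483 box [866. 200.] [89. 59.] mean [0.8666 0.2001 0.0455] yaw -157.1
or [450. 171.] 810 z 0.0450 p95 0.0475 box [ 659. -163.] [144.  12.] mean [ 0.6597 -0.163   0.045 ] yaw -174.8
or [172. 193.] 680 z 0.0458 p95 0.0638 box [621. 235.] [144.  12.] mean [0.6214 0.2339 0.0458] yaw -174.3
blue [464. 197.] 857 z 0.0992 p95 0.1017 box [ 615. -170.] [89. 18.] mean [ 0.615  -0.1705  0.0992] yaw -175.0
or [625.  16.] 169 z 0.1314 p95 0.1537 box [ 222. 1341.] [ 74. 243.] mean [0.2192 1.3336 0.1314] yaw 115.1
or [625.  46.] 347 z 0.0392 p95 0.0944 box [ 222. 1364.] [107. 320.] mean [0.243  1.3494 0.0392] yaw 120.6
or [448. 243.] 356 z 0.0448 p95 0.0468 box [621. 233.] [145.  12.] mean [0.6228 0.2333 0.0448] yaw -174.6
or [375. 251.] 392 z 0.1542 p95 0.1569 box [652.  32.] [64. 24.] mean [0.6562 0.0329 0.1542] yaw 177.3
or [366. 294.] 484 z 0.0454 p95 0.0476 box [640.  34.] [144.  12.] mean [0.6431 0.0341 0.0454] yaw -174.6
or [268. 357.] 589 z 0.0451 p95 0.0471 box [ 658. -165.] [145.  13.] mean [ 0.6657 -0.1646  0.0451] yaw -173.8
or [534. 345.] 1353 z 0.0438 p95 0.0465 box [873. 193.] [86. 65.] mean [0.8699 0.1915 0.0438] yaw -157.6
blue [29.  7.] 923 z -0.0814 p95 -0.0395 box [-1193.  -189.] [383. 204.] mean [-1.2263 -0.1794  0.02  ] yaw 59.1
blue [263.  30.] 5913 z -0.4604 p95 -0.2923 box [-486.  445.] [361. 612.] mean [-0.4886  0.443   0.02  ] yaw 152.1
blue [588. 183.] 546 z 0.0307 p95 0.0380 box [649. 647.] [205. 114.] mean [0.637  0.6334 0.0307] yaw 49.9
blue [244. 317.] 566 z 0.0996 p95 0.1020 box [ 620. -175.] [96. 19.] mean [ 0.621  -0.1749  0.0996] yaw -175.2
```

View pics/scene5.png

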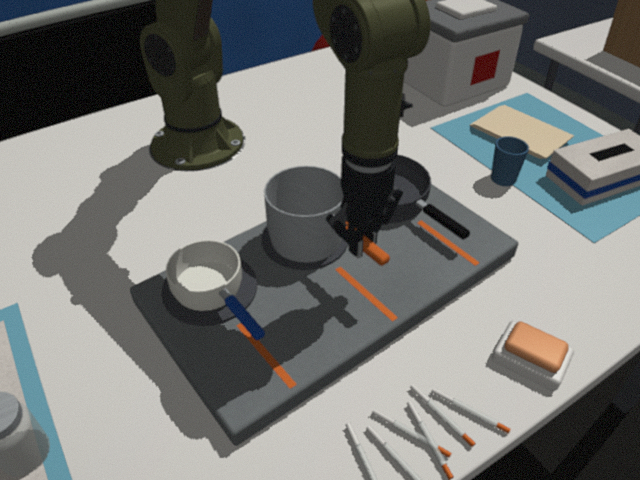

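Call:
carry_out --targets '[0,0,0,0,0,0,0,0,0,0,0,0,0,0,0,0,0,0,0,0,0,0,0,0,0,0,0,0,0,0]' --grip 6

```text
time: 7.5
position: [0.6252, 0.0331, 0.1301]
orientation: [-0.0, -0.047, 0.999, 0.0]
force: [-0.4, -0.5, -0.0]
finger_gap: 0.702
```

Call:
carry_out --targets '[0,0,-1,0,0,0,0,0,-3,0,0,0,0,0,-7,0,0,0,0,0,-11,0,0,0,0,0,-13,0,0,0]'

```text
time: 8.0
position: [0.6267, 0.0329, 0.2653]
orientation: [0.003, -0.047, 0.999, 0.0]
force: [0.8, 0.4, 0.8]
finger_gap: 0.706
```

Call:
carry_out --targets '[-4,0,0,0,0,0,-8,0,0,0,0,0,-12,0,0,0,0,0,-15,0,0,0,0,0,-15,0,0,0,0,0]'

```text
time: 8.5
position: [0.7767, 0.048, 0.257]
orientation: [-0.001, -0.048, 0.999, -0.001]
force: [-0.1, -0.5, -1.1]
finger_gap: 0.697
```

```bash
python3 chk.py 6; python3 -c "
from h import *
p,d=grab_frame('scene');cv2.imwrite('pics/scene6.png',p[:,:,::-1]);measure('scene',p,d)"|grep or
```

```text
8.5 [0.7767 0.048  0.257 ] jaw 95.5 zaxis [-0.0021 -0.0013 -1.    ] F [-0.1 -0.5 -1.1] [0.01 0.03 0.03]
rim [0.4792 0.0198] 0.0682 518 z 0.1622 tilt deg [ 0.2  -0.04]
or [450. 170.] 808 z 0.0450 p95 0.0472 box [ 659. -163.] [144.  12.] mean [ 0.6601 -0.1629  0.045 ] yaw -174.9
or [316. 209.] 166 z 0.1539 p95 0.6214 box [594.  24.] [51.  6.] mean [0.5884 0.0241 0.1539] yaw -177.6
blue [464. 197.] 868 z 0.0991 p95 0.1019 box [ 615. -171.] [89. 18.] mean [ 0.6147 -0.1706  0.0991] yaw -175.0
or [362. 242.] 792 z 0.1542 p95 0.1565 box [626.  29.] [115.  26.] mean [0.6283 0.0293 0.1542] yaw -175.1
or [458. 250.] 236 z 0.0450 p95 0.0476 box [647. 235.] [93. 13.] mean [0.6479 0.2355 0.045 ] yaw -174.8
or [366. 294.] 482 z 0.0454 p95 0.0475 box [640.  34.] [144.  12.] mean [0.6431 0.0341 0.0454] yaw -174.6
or [267. 357.] 588 z 0.0452 p95 0.0472 box [ 658. -165.] [145.  12.] mean [ 0.6653 -0.1646  0.0452] yaw -173.8
or [534. 345.] 1264 z 0.0435 p95 0.0463 box [873. 193.] [86. 65.] mean [0.8696 0.1911 0.0435] yaw -161.1
```

View pics/top6.png

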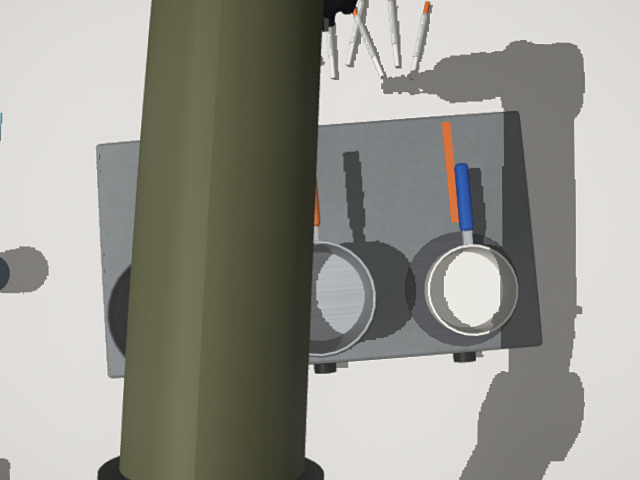

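View pics/scene6.png

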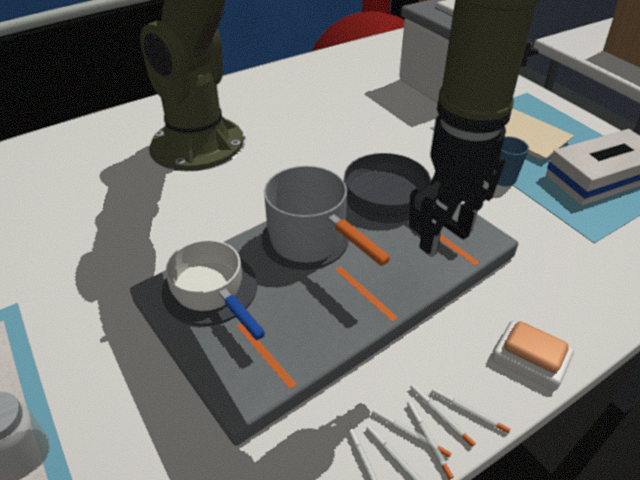

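Call:
carry_out --targets '[1.9,4.2,0,0,0,0,3.8,8.4,0,0,0,0,5.6,12.6,0,0,0,0,7.5,16.8,0,0,0,0,9.4,21,0,0,0,0]'

```text
time: 9.1
position: [0.6589, 0.2484, 0.2622]
orientation: [0.001, -0.047, 0.999, 0.001]
force: [0.8, 0.5, 0.3]
finger_gap: 0.705
```

Call:
carry_out --targets '[1.9,4.2,0,0,0,0,3.8,8.4,0,0,0,0,5.6,12.6,0,0,0,0,7.5,16.8,0,0,0,0,9.4,21,0,0,0,0]'

```text
time: 9.6
position: [0.5456, 0.4482, 0.2624]
orientation: [0.001, -0.047, 0.999, 0.001]
force: [-0.1, 0.3, 0.4]
finger_gap: 0.702
```

```bash
python3 chk.py 7
```

```text
9.6 [0.5456 0.4482 0.2624] jaw 95.44 zaxis [ 0.0014  0.0018 -1.    ] F [-0.1  0.3  0.4] [-0.03 -0.02 -0.01]
rim [0.4793 0.0196] 0.068 965 z 0.1622 tilt deg [ 0.1  -0.07]
or [202.  29.] 2224 z 0.0454 p95 0.0482 box [867. 200.] [89. 59.] mean [0.8655 0.1995 0.0454] yaw -155.3
or [450. 170.] 808 z 0.0449 p95 0.0474 box [ 659. -163.] [144.  12.] mean [ 0.6601 -0.1629  0.0449] yaw -174.9
or [308. 181.] 1390 z 0.1547 p95 0.1570 box [625.  35.] [117.  20.] mean [0.6229 0.0344 0.1547] yaw -174.5
or [172. 192.] 652 z 0.0456 p95 0.0484 box [621. 235.] [144.  12.] mean [0.6231 0.234  0.0456] yaw -174.0
blue [464. 197.] 872 z 0.0992 p95 0.1019 box [ 615. -171.] [89. 18.] mean [ 0.6147 -0.1706  0.0992] yaw -175.0
```

View pics/top7.png

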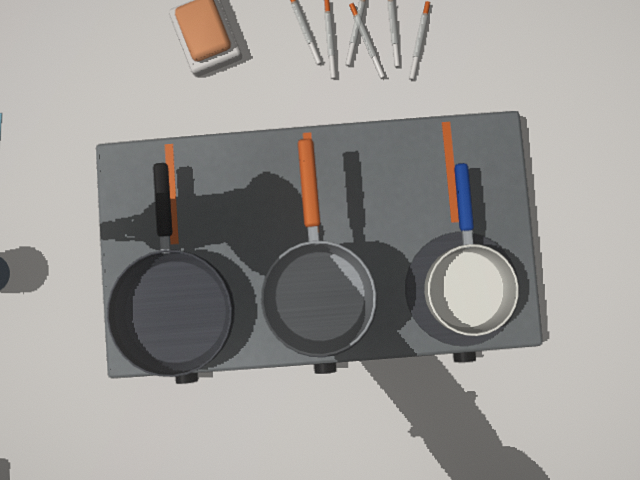

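```bash
python3 -c "
from plant import *
print(finish_job())"
```

```text
the job is handed in; nothing more can be done
None
```

The saucepan's orange handle now points away from you along the orange stripe behind the middle plate. I gripped the handle, turned the pan about 83° in an arc about its own axis, let go and moved the arm clear. The job was handed in at about 9.7 s.

- **Handle:** in the last top picture it lies at 5.5°, and the stripe is also at 5.5°. Its centre is within about 1 mm of the stripe's line. The scene camera read 4.9° and about 3 mm to one side, but that view also takes in the handle's side face.
- **Saucepan:** it stands level. Its rim centre moved about 1.5 mm, and I measured a tilt of about 0.1°.
- **Neighbours:** the milk pan's handle has not moved to within the measurement. I judged the skillet only by eye, and it looks unchanged.
- **Forces:** the largest reading was about 7 N, as the fingers closed. I raised the tool 2 mm to relieve it before turning.

**Position on the plate:** the pan's axis is about 8 mm forward of my rough estimate of the plate's centre, and most of that was there at the start. I left it, since the pan was to turn on the spot.

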